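# Open the socket press and draw out the board

### The arm

A 6-joint arm with a two-finger parallel gripper is mounted at the origin on the work surface. World frame = base frame: x ahead of the robot, y to its left, z up, the work surface at z = 0. Lengths are in mm, angles in rad, forces in N, time in s.
With the tool pointing down it reaches from about 350 to 975 mm from the base axis. Payload 7.1 kg.
Tool frame: the origin (TCP) lies at the very end of the fingers, on their centre line; the grasp point (between the pads) lies 19 mm behind it; z points along the fingers, y is the direction in which the jaws open and shut (so a half turn about z gives the same grasp; the last joint's range is limited). The gripper opens to 88 mm and grips with 3 to 60 N. Pads are 20 mm wide; open, the fingers measure 115 mm over their backs; the gripper's body (75 mm by 178 mm) begins 61 mm behind the grasp point.
Start: joints at [-1.232, 0.423, 1.63, -0, 1.089, -0.019], TCP at [218.901, -585.395, 222.675] pointing down, gripper open.
Joint ranges: [-3, 3], [-0.9, 2.11], [0.09, 2.58], [-1.31, 4.45], [0.11, 2.69], [-2.54, 2.54]. Speed limits (rad/s): [2.39, 2.39, 3.01, 3.14, 3.14, 3.14].

### API

Orientations are given as a rotation vector (axis times angle).
In Python, from bench import get_obs, get_image, camera_model, hand_in, silhouettes, place_of gives the robot as it stands.
- The arm moves only by the tool apply_moves, never from a script. Its argument "targets" is a list of rows, each a list of 7 numbers: the shift along the tool's x, y, z in mm, then the turn, a rotation vector about the tool's x, y, z in degrees, then the closure in counts, from 0 (fully open) to 255 (shut). A call has 1 to 20 rows; each row is the pose to reach, as a shift and turn from the pose commanded when the call began, along the tool's axes at that moment; what a row does not reach only later rows make up. A row lasts 1/12 s, in which the tool goes at most 41.7 mm and 7.16 degrees, less where a joint would pass 70% of its speed; a pose out of reach is approached as far as the arm can. A call with a gripper value outside its range is refused whole. The fingers move at their own pace and stop on an object; the grip force is fixed at half the most. Time passes only in rows, so rows that repeat a pose let the fingers close. It gives the time, the measured TCP pose, the force and the opening at its end, in the units of the state.
- get_obs(): the state, without advancing time (a new reading comes with each control period).
- get_image(name): name is "scene" or "top"; returns (picture, depth): 480x640x3 uint8, red, green, blue; 480x640 float32, mm along the optical axis (not along the pixel's ray), 0 where there is no reading.
- camera_model(name): a dict with "fx", "fy", "cx", "cy" (pixels), "T" (4x4, takes a point from camera to world coordinates). Camera axes: x right, y up, looking along -z (the intrinsics and any distortion apply to the point x, -y, -z); pixel columns grow to the right and rows downward; lengths in mm; the calibration is good to about 2 mm. A picture is of the moment at which its call begins. camera_model takes no time and is no camera call.
- hand_in(): hands the job in, once; it reports no verdict.
Trained networks look in the newest picture that a camera, given by its name, has taken for a name from the list of things; names that differ only in an ending like _2 or _b are one class to them, and where a whole thing is asked for, a point or a joint stands for the part that bears it (a point fixed in the world has none). Each returns a list of dicts, best first, with "score" (0 to 1); they miss things now and then, are a little off and sometimes report something else, mostly with a low value. They report only what shows in the picture. A call takes as long as a camera call. They do not tell look-alikes from the thing itself.
- silhouettes(label, camera): "pixels" (480x640 bool, what is visible of it) and "rect" ([left, top, width, height] in pixels, round what is visible of it).
- place_of(label, camera): "location" ([row, column] in pixels: a listed point, or the origin of a listed thing).
The state is a dict: "clock": time; "q": joint angles; "dq": joint speeds; "joint_torque": joint torques, N m; "eef_pos": TCP position; "orientation": TCP orientation; "wrist_force": force on the tool from outside, world axes, zero at the start; "moment": the same for the moment, N m; "opening": finger opening in mm.
Only numpy, scipy, OpenCV 4.12 (cv2) and the standard library are available. Lean on these libraries where they do the work, as an engineer would, in place of code of your own. Each camera call takes 0.05 s, during which the arm holds its last target.

### The job

Open the small screw press: wind its red handwheel counter-clockwise, following it as the spindle rises, until you feel it come up against its top stop, without straining it there, then turn it back about a quarter turn so that it cannot seize. Then draw the board carrier out from under the press by its blue handle until it gently meets the stop at the end of its track, let go and leave it there. Do not disturb the other things on the bench.

Things in the scene. Friction and masses are not known exactly. Their poses are not given: they have to be found in the camera images.
- press: Small fixed grey screw press. Origin on the table on the vertical spindle axis; z up, y the way the carrier is drawn out. Base plate 150 (x) x 320 (y) x 12 mm, y -85 to +235 mm; on it two guide strips up to 26 mm above the table, the carrier between them with 2 mm play each side. Crosshead 165 (x) x 46 (y) mm on two columns, 106 to 130 mm above the table, below the wheel.
- hub (a point): Top centre of the red handwheel's hub on the spindle axis; rises with it. Wheel level, 124 mm across, rim top 4 mm lower. Counter-clockwise from above lifts it 4 mm per rad; stays where left; takes 3 to 5 N at the knob. Top stop 15 to 22 mm (3.7 to 5.5 rad) above the start, place unknown: feel it. It yields 10 N m per rad (5 N per mm at the knob), twisting the spindle and this frame; over 25 N there strains it.
- knob_mid (a point): Centre of the black upright crank knob on the wheel, 44 mm from the spindle axis, 18 mm in diameter, 42 mm tall (21 mm above and below this point). It spins freely about its own upright axis, so a hand holding it can go round with a fixed orientation. The level direction from hub to this point gives the wheel's angle.
- foot (a point): Centre of the underside of the rubber foot, 28 mm wide, at the spindle's lower end; rises with the spindle. At the start it stands 4 to 10 mm deep in the white socket frame on the board and so locks the carrier; the frame's top is 42 mm above the table.
- carrier_handle (a point): On the carrier's blue upright handle, a block 40 (x) x 14 (y) mm in the press's axes, 20 to 66 mm above the table; this point is its centre line 46 mm above the table. At the start 140 mm to +y of the spindle axis. The carrier is a loose aluminium plate, 90 x 225 x 8 mm, 0.35 to 0.65 kg, with a red board on it, sliding to +y of the press with a few newtons. Over 45 N on it is too much.
- end_stop (a point): Middle of the inner face of the black rubber stop bar, 94 mm wide, 28 mm tall, fixed across the end of the press's track. The carrier's leading edge, 15 mm to +y of its handle's centre, meets it after about 70 mm of travel.
- green_board: Loose green circuit board on four 30 mm legs, 120 x 100 mm, 50 mm tall. Leave alone. Origin under its centre.
- red_board: Loose red circuit board on four 30 mm legs, 110 x 130 mm, 50 mm tall. Leave alone. Origin under its centre.
- jar: Clear jar with a turquoise lid, 92 mm wide, 128 mm tall. Leave alone. Origin under its centre.
- flux_bottle: Amber bottle with white cap, 60 mm wide, 140 mm tall. Leave alone. Origin under its centre.
- tape: Roll of paper tape lying flat, 90 mm wide, 24 mm tall, beside the press. Leave alone. Origin under its centre.
- connector: Small purple and steel plug, 55 x 28 x 12 mm, beside the press. Leave alone. Origin under its centre.
- screwdriver: Screwdriver lying on the table, 170 mm long. Leave alone.
Mind the look-alikes: they are no part of the job. What is meant by the part that bears carrier_handle is not black or green, and is the larger of those in its own colour.

How it is judged (in metres and radians):
On the way, in this order (a step that is already met when the one before it is completed fails the run):
1. the handwheel has been wound up to its top stop (z of hub in the frame of press above 0.1902 m), for 0.1 s.
2. the handwheel has been turned back about a quarter turn (0.8 to 2.4 rad) (z of hub in the frame of press between 0.181 and 0.1876 m), for 0.2 s.
3. the carrier has been drawn out to the stop at the end of its track (y of carrier_handle in the frame of press above 0.2045 m), for 0.2 s.
At the end, for the whole second after the job is handed in: The handwheel stands 0.8 to 2.4 rad (3.2 to 9.8 mm of spindle height) back from its top stop; the carrier lies flat in its track, at rest, within 6.5 mm of the end stop; the robot has let go (all of step 2 and y of carrier_handle in the frame of press above 0.2045 m and z of carrier_handle in the frame of press below 0.05 m and linear speed of carrier below 0.01 m/s); the robot touches nothing.
It fails at once if the handwheel is strained: turned against a stop with more than 1.1 N m (25 N at the knob), which twists the spindle by 0.11 rad (angle between the x axis of hub and the x axis of press, either way round above 0.11 rad).
It fails at once if the carrier is forced against the press (foot, guides or end stop) with more than 45 N (contact force between carrier and press above 45 N).
It fails at once if a bystander is moved by more than 20 mm (distance of any of green_board, red_board, jar, flux_bottle, tape, connector, screwdriver from where it was at the start of the episode above 0.02 m).
It also fails if it takes over 61 s, if anything falls off the work surface, if the arm or the gripper's body presses on something with over 40 N, if the wrist force passes 120 N, or if a joint passes its speed limit or range.

## Working session

There is one attempt and no reset: what is moved stays moved. The work goes in short steps, Python scripts to look and compute and a tool call to move; the robot and the scene stay as the last step left them, time stands still between calls to the robot, and variables do not carry over. Pictures are saved under pics/ and viewed, and the job is handed in when it is done.

Besides the shell and the picture viewer there is one more tool, called after "Emit:" by a JSON object that holds its "method" and its "body", one argument or row to a line. apply_moves: Moves the arm, as the interface text tells. Its arguments: {"type":"object","properties":{"targets":{"type":"array"}},"required":["targets"]}

```bash
ls; mkdir -p pics
python3 - <<'E'
from bench import *
import cv2,json
o=get_obs();print({k:(v.tolist() if hasattr(v,'tolist') else v) for k,v in o.items()})
for n in("scene","top"):
    p,d=get_image(n);cv2.imwrite(f"pics/{n}0.png",p[:,:,::-1]);m=camera_model(n);print(n,m)
    for l in("hub","knob_mid","foot","carrier_handle","end_stop","press"):
        try:
            print(l,[(round(r['score'],2),[round(float(x)) for x in r['location']]) for r in place_of(l,n)][:4])
        except Exception as e:print(l,e)
E
```

```text
pics
{'clock': 0.0, 'q': [-1.231969617083862, 0.42380336516216405, 1.6306857819817466, -3.0545097532174624e-05, 1.088608125621225, -0.019017709110518113], 'dq': [-3.62918075253753e-05, 0.00024395936657727678, -0.0011228560840254795, 0.00011202789188019804, 1.051776932350782e-05, 0.0017791652053721005], 'joint_torque': [0.0010455181109136902, -54.46142077445984, -27.36728310585022, 0.06437000585719943, 0.02271708974149078, -9.822735819398076e-05], 'eef_pos': [218.7309309746162, -584.8817505013495, 221.92675794201367], 'orientation': [-3.0899790493572805, -0.5588647098234247, 0.000418071408610898], 'wrist_force': [-0.3080551133551149, 0.6027248688080906, -0.1352532512413839], 'moment': [0.002258123255118822, 0.01307928131328059, -0.04901875309380386], 'opening': 87.87357811329628}
scene {'fx': 516.0915677390933, 'fy': 516.0915677390933, 'cx': 325.10232424642555, 'cy': 240.32140972885105, 'T': array([[ 4.37291378e-01, -6.88008392e-01,  5.79155163e-01,
         1.17179013e+03],
       [ 8.99155192e-01,  3.22156550e-01, -2.96201111e-01,
        -3.58577138e+02],
       [ 1.72102209e-02,  
[... 385 characters left out ...]
387, 179])]
top {'fx': 462.8795257016001, 'fy': 462.8795257016001, 'cx': 327.22271554389374, 'cy': 242.67266938895315, 'T': array([[ 9.33330394e-03,  9.83909069e-01, -1.78425987e-01,
         3.32319952e+02],
       [-9.99944812e-01,  8.32275590e-03, -6.41136334e-03,
        -2.26711399e+01],
       [-4.82320261e-03,  1.78475979e-01,  9.83932448e-01,
         1.16216775e+03],
       [ 0.00000000e+00,  0.00000000e+00,  0.00000000e+00,
         1.00000000e+00]])}
hub [(0.85, [208, 383])]
knob_mid [(0.4, [194, 399]), (0.23, [208, 480])]
foot []
carrier_handle [(0.93, [296, 339]), (0.87, [221, 321]), (0.79, [355, 545]), (0.74, [351, 465])]
end_stop [(0.61, [223, 289])]
press [(0.56, [226, 376])]
```

View pics/scene0.png

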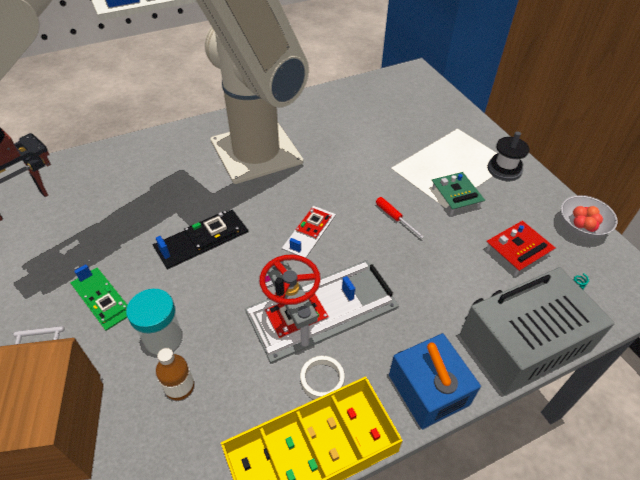

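View pics/top0.png

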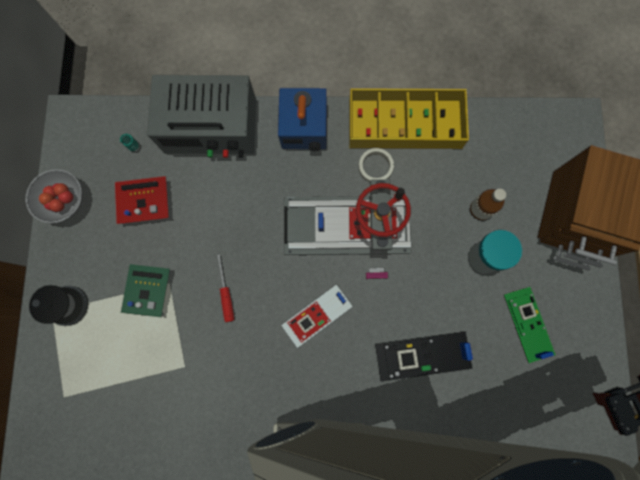

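Carrier-handle candidates in the top view (row, column):
- (221,321): on the white carrier in the press. It is the larger white one and sits in the track, so it fits.
- (296,339): on the small loose white board.
- (351,465): on the black board, excluded by colour.
- (355,545): on the green board, excluded by colour.

I'll confirm with an enlarged crop.

```bash
cat > h.py <<'E'
from bench import *
import numpy as np,cv2
def px2w(n,r,c,d):
    m=camera_model(n);p=np.array([(c-m['cx'])/m['fx']*d,-(r-m['cy'])/m['fy']*d,-d,1]);return (m['T']@p)[:3]
def px_at_z(n,r,c,z):
    m=camera_model(n);T=m['T'];v=T[:3,:3]@np.array([(c-m['cx'])/m['fx'],-(r-m['cy'])/m['fy'],-1]);o=T[:3,3]
    return o+v*(z-o[2])/v[2]
def w2px(n,P):
    m=camera_model(n);p=np.linalg.inv(m['T'])@np.append(P,1);return (m['cy']-p[1]/-p[2]*m['fy'],m['cx']+p[0]/-p[2]*m['fx'])
def cloud(n,d):
    m=camera_model(n);r,c=np.mgrid[:480,:640];P=np.stack([(c-m['cx'])/m['fx']*d,-(r-m['cy'])/m['fy']*d,-d],-1)
    return P@m['T'][:3,:3].T+m['T'][:3,3]
E
python3 - <<'E'
from h import *
ims={n:get_image(n) for n in("top","scene")}
np.savez("im0.npz",tp=ims["top"][0],td=ims["top"][1],sp=ims["scene"][0],sd=ims["scene"][1])
t=ims["top"][0][150:350,260:430,::-1];s=ims["scene"][0][225:375,220:420,::-1]
t=cv2.resize(t,(510,600),interpolation=cv2.INTER_CUBIC);cv2.imwrite("pics/c1.png",t)
cv2.imwrite("pics/c2.png",cv2.resize(s,(800,600),interpolation=cv2.INTER_CUBIC))
for n in ims:
    p,d=ims[n];W=cloud(n,d);hsv=cv2.cvtColor(p,cv2.COLOR_RGB2HSV)
    red=((hsv[...,0]<8)|(hsv[...,0]>172))&(hsv[...,1]>140)&(W[...,2]>140)&(W[...,2]<200)&(d>0)
    q=W[red];print(n,len(q),np.median(q,0),q.min(0),q.max(0))
    # circle fit algebraic
    A=np.c_[q[:,:2],np.ones(len(q))];
    rr=red.nonzero();
    cnt=np.c_[rr[1],rr[0]].astype(np.float32);h=cv2.convexHull(cnt);print(cv2.fitEllipse(h))
    e=cv2.fitEllipse(h);print(px_at_z(n,e[0][1],e[0][0],np.median(q[:,2])))
    blk=(p.max(2)<70)&(W[...,2]>172)&(W[...,2]<240)&(np.hypot(W[...,0]-np.median(q[:,0]),W[...,1]-np.median(q[:,1]))<80)
    print("knob",blk.sum(),np.median(W[blk],0) if blk.sum() else '',W[blk].max(0) if blk.sum() else '')
    bl=(hsv[...,0]>100)&(hsv[...,0]<130)&(hsv[...,1]>130)&(W[...,2]>25)&(W[...,2]<75)
    k,lab,st,ce=cv2.connectedComponentsWithStats(bl.astype(np.uint8))
    for i in range(1,k):
        if st[i,4]>30:
            w=W[lab==i];tt=w[w[:,2]>w[:,2].max()-5];print("blue",ce[i],st[i,4],tt.mean(0),w.min(0),w.max(0))
E
```

```text
top 827 [ 584.73714492 -135.02557181  168.72364112] [ 528.66047971 -196.4026151   140.15667739] [649.05905422 -78.99897872 196.27258551]
((382.6586608886719, 209.5848388671875), (52.84711456298828, 53.7938117980957), 107.15178680419922)
[ 587.77396385 -137.93833153  168.72364112]
knob 177 [ 598.9583063  -149.17887878  176.19991666] [ 624.24109025 -124.78855352  216.43041415]
blue [320.38888889 221.01851852] 54 [584.35789828   1.63366756  66.6809813 ] [567.89940543  -2.5359211   61.60492983] [602.54587948   5.20146015  69.89332963]
blue [466.4751773  350.77304965] 141 [ 280.51759588 -345.46399269   55.81895997] [ 259.85458548 -353.55202281   25.08901132] [ 299.34950439 -338.28564347   59.2635619 ]
blue [544.87671233 354.64383562] 73 [ 272.14430212 -533.46193681   42.45689125] [ 264.33342373 -546.01687535   25.26989694] [ 278.51826398 -518.86546026   45.43819005]
scene 1094 [ 601.27346797 -143.67034305  168.12501885] [ 530.90695964 -200.49629977  159.69613189] [653.06902448 -80.70452209 198.32009364]
((289.5594787597656, 279.19635009765625), (50.03955841064453, 60.32908630371094), 86.1
[... 607 characters left out ...]
5889] [421.70254067 -40.88046589  42.50083889]
blue [ 81.83486239 270.56880734] 109 [ 276.22099736 -536.14293397   42.88331688] [ 266.15186394 -548.9781685    25.35838752] [ 284.21442201 -520.58696382   46.47999549]
blue [348.16230366 287.69633508] 191 [5.92386163e+02 2.52298364e-01 6.60904103e+01] [570.93504086  -6.96914585  25.78275525] [611.94200987   6.68383281  69.02346112]
blue [416.40052356 398.08246073] 764 [878.228448    -3.61062165  72.78690105] [798.16050819 -12.10869623  25.06851963] [927.30690866  77.0483611   74.98279902]
blue [469.64383562 398.20547945] 73 [925.72383004  87.3803859   72.4107918 ] [924.71453612  71.31176691  25.22455566] [927.22707843 102.45308196  74.9080887 ]
```

View pics/c1.png

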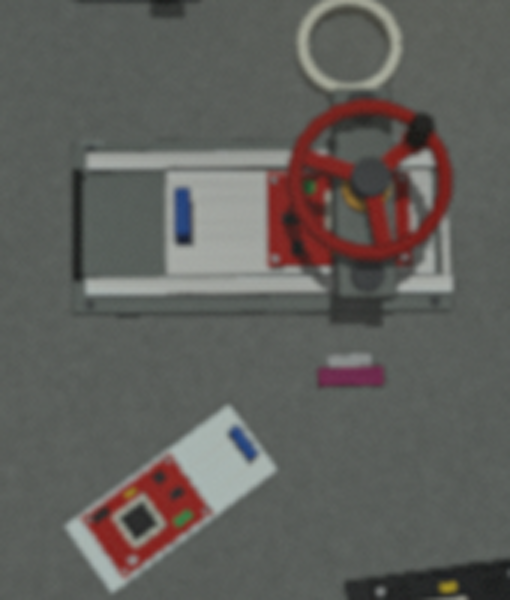

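View pics/c2.png

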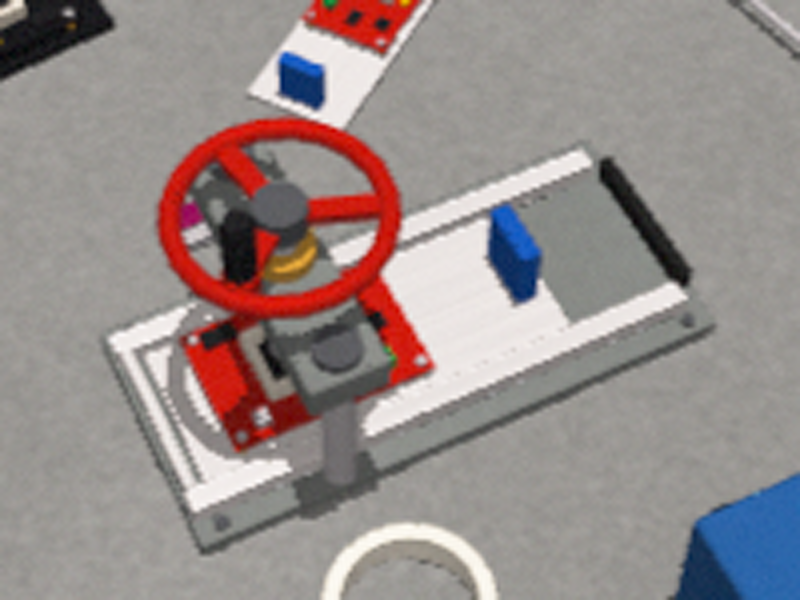

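The crop confirms it: the press's carrier handle is at top (221,321), scene (287,348). The other white carrier, at scene (242,295), is smaller and lies loose. Next I'll refine the knob, hub and yaw.

Run:
```python
from h import *
z=np.load("im0.npz")
T=[("top",z['tp'],z['td']),("scene",z['sp'],z['sd'])]
def tri(a,b):
    L=[]
    for n,(r,c) in(("top",a),("scene",b)):
        o=camera_model(n)['T'][:3,3];v=px_at_z(n,r,c,0)-o;v/=np.linalg.norm(v);L.append((o,v))
    A=sum(np.eye(3)-np.outer(v,v) for o,v in L);B=sum((np.eye(3)-np.outer(v,v))@o for o,v in L)
    P=np.linalg.solve(A,B);return P,[np.linalg.norm(np.cross(P-o,v)) for o,v in L]
print("rim",tri((209.58,382.66),(279.2,289.56)))
print("handle top c",tri((221.,320.4),(278.5,346)))
for n,p,d in T:
    W=cloud(n,d)
    wh=(p.min(2)>170)&(W[...,2]>18)&(W[...,2]<34)&(abs(W[...,0]-590)<90)&(W[...,1]>-230)&(W[...,1]<110)
    for s,lo,hi in(("+",630,670),("-",510,560)):
        m=wh&(W[...,0]>lo)&(W[...,0]<hi);q=W[m]
        if len(q)>20:
            l=cv2.fitLine(q[:,:2].astype(np.float32),cv2.DIST_HUBER,0,.01,.01).ravel();print(n,s,len(q),"yaw",np.degrees(np.arctan(-l[0]/l[1])),"x at y=-140",l[2]+l[0]/l[1]*(-140-l[3]),q[:,1].min(),q[:,1].max())
    k=(p.max(2)<75)&(W[...,2]>195)&(W[...,2]<240)&(np.hypot(W[...,0]-590,W[...,1]+140)<80)
    r,c=k.nonzero();print(n,"knob px",r.min(),r.max(),c.min(),c.max(),r.mean(),c.mean(),np.median(W[k],0))
for n,p,d in T:
    c=p[170:240,350:420,::-1] if n=="top" else p[245:325,250:340,::-1]
    cv2.imwrite(f"pics/k_{n}.png",cv2.resize(c,None,fx=8,fy=8,interpolation=cv2.INTER_CUBIC)[:600])
print(place_of("hub","top"),place_of("knob_mid","top"),place_of("hub","scene"),place_of("knob_mid","scene"))
```

```text
rim (array([ 590.09130265, -139.20858042,  159.46105076]), [np.float64(0.20670426953093538), np.float64(0.20670426953095003)])
handle top c (array([ 5.82347918e+02, -1.50352303e-01,  7.20505782e+01]), [np.float64(1.6853992733268939), np.float64(1.6853992733268386)])
top knob px 187 196 396 404 191.9047619047619 400.0952380952381 [ 615.7008456  -170.2679619   211.44621969]
scene + 732 yaw 0.55051756 x at y=-140 643.83167 -221.51498707109417 81.6255944482304
scene - 522 yaw 1.3643688 x at y=-140 540.5938 -222.8923224352694 80.67118255791911
scene knob px 277 289 275 283 283.5 278.9891304347826 [ 624.94521439 -174.12408512  210.70999944]
[{'location': [211.0, 384.8], 'score': 0.7}] [{'location': [192.3, 401.0], 'score': 0.62}] [{'location': [272.1, 291.8], 'score': 0.95}] [{'location': [285.1, 280.1], 'score': 0.42}]
```

```bash
cd pics; python3 -c "
import cv2,numpy as np
a=cv2.imread('k_top.png');b=cv2.imread('k_scene.png')
a=cv2.resize(a,(400,400));b=cv2.resize(b,(400,int(b.shape[0]*400/b.shape[1])));h=min(a.shape[0],b.shape[0])
cv2.imwrite('kk.png',np.hstack([a[:h],b[:h]]));print(h)"
```

```text
333
```

View pics/kk.png

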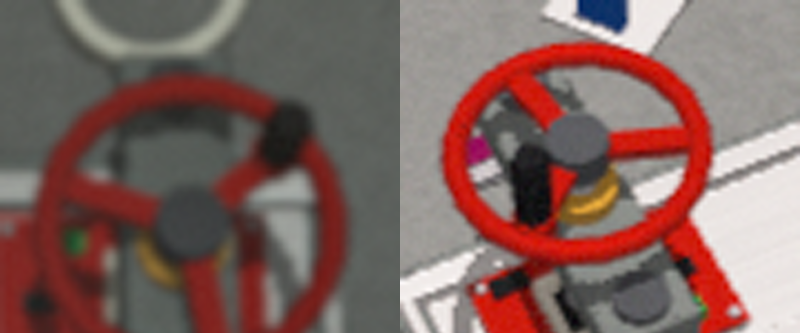

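```bash
cat >> h.py <<'E'
def tri(a,b):
    L=[]
    for n,(r,c) in(("top",a),("scene",b)):
        o=camera_model(n)['T'][:3,3];v=px_at_z(n,r,c,0)-o;v/=np.linalg.norm(v);L.append((o,v))
    A=sum(np.eye(3)-np.outer(v,v) for o,v in L);B=sum((np.eye(3)-np.outer(v,v))@o for o,v in L)
    P=np.linalg.solve(A,B);return P.round(1),round(np.linalg.norm(np.cross(P-L[0][0],L[0][1])),2)
E
python3 - <<'E'
from h import *
from scipy.spatial.transform import Rotation as R
print("hub",tri((208.85,383.25),(276,289.8)))
print("knobtop",tri((190.1,400.8),(279.2,279.3)))
print("net hub",tri((210,384.4),(273,289)), "net knob mid",tri((192.8,400.5),(285.5,279.3)))
for z in(168,172,176):print(z,px_at_z("top",208.85,383.25,z),px_at_z("scene",276,289.8,z))
for z in(210,214,218):print(z,px_at_z("top",190.1,400.8,z),px_at_z("scene",279.2,279.3,z))
print(R.from_rotvec(get_obs()['orientation']).as_matrix().round(3), get_obs()['clock'])
E
```

```text
hub (array([ 589.5, -138.8,  169.3]), np.float64(0.46))
knobtop (array([ 619.2, -171.4,  214. ]), np.float64(0.34))
net hub (array([ 585.7, -139.7,  175.2]), np.float64(1.4)) net knob mid (array([ 619.2, -173.1,  194.6]), np.float64(0.95))
168 [ 589.6436604 -139.3489764  168.       ] [ 588.78593129 -138.01862281  168.        ]
172 [ 588.60832724 -138.87952711  172.        ] [ 591.5738129  -139.07331681  172.        ]
176 [ 587.57299409 -138.41007782  176.        ] [ 594.36169451 -140.1280108   176.        ]
210 [ 620.27159787 -172.33418284  210.        ] [ 616.51232302 -170.12812122  210.        ]
214 [ 619.06193016 -171.70545731  214.        ] [ 619.30799014 -171.07690886  214.        ]
218 [ 617.85226246 -171.07673179  218.        ] [ 622.10365726 -172.0256965   218.        ]
[[ 0.937  0.35  -0.   ]
 [ 0.35  -0.937  0.   ]
 [-0.    -0.    -1.   ]] 1.0
```

```bash
cat >> h.py <<'E'
from scipy.spatial.transform import Rotation as R
def rel(P,yaw):  # desired TCP world, tool x yaw deg, tool down -> row
    o=get_obs();M=R.from_rotvec(o['orientation']).as_matrix()
    c,s=np.cos(np.radians(yaw)),np.sin(np.radians(yaw));D=np.array([[c,s,0],[s,-c,0],[0,0,-1]])
    print("at",np.round(o['eef_pos'],1),"row",(M.T@(np.array(P)-o['eef_pos'])).round(1),np.degrees(R.from_matrix(M.T@D).as_rotvec()).round(2))
E
python3 -c "
from h import *
rel((619.2,-171.5,240),90)"
```

```text
at [ 218.9 -585.4  222.7] row [ 519.9 -247.5  -17.3] [ -0.   -0.  -69.5]
```

Emit:
{"method": "apply_moves", "body": {
  "targets": [
    [30, -15, -30, 0, 0, -5, 0],
    [519.9, -247.5, -30, 0, 0, -69.5, 0],
    [519.9, -247.5, -30, 0, 0, -69.5, 0],
    [519.9, -247.5, -30, 0, 0, -69.5, 0],
    [519.9, -247.5, -30, 0, 0, -69.5, 0],
    [519.9, -247.5, -30, 0, 0, -69.5, 0],
    [519.9, -247.5, -30, 0, 0, -69.5, 0],
    [519.9, -247.5, -30, 0, 0, -69.5, 0],
    [519.9, -247.5, -30, 0, 0, -69.5, 0],
    [519.9, -247.5, -30, 0, 0, -69.5, 0],
    [519.9, -247.5, -30, 0, 0, -69.5, 0],
    [519.9, -247.5, -30, 0, 0, -69.5, 0],
    [519.9, -247.5, -30, 0, 0, -69.5, 0],
    [519.9, -247.5, -30, 0, 0, -69.5, 0],
    [519.9, -247.5, -30, 0, 0, -69.5, 0],
    [519.9, -247.5, -20, 0, 0, -69.5, 0],
    [519.9, -247.5, -17.3, 0, 0, -69.5, 0],
    [519.9, -247.5, -17.3, 0, 0, -69.5, 0]
  ]
}}

```text
clock: 2.5
eef_pos: [617.4, -172.2, 238.2]
orientation: [-2.221, -2.219, 0.003]
wrist_force: [-1.3, 0.7, 0.1]
opening: 87.7
```

Run:
```python
from h import *
a=get_image("top")[0];b=get_image("scene")[0]
o=get_obs();print(o['eef_pos'],o['wrist_force'],o['q'])
P=o['eef_pos'];print(w2px("top",P),w2px("scene",P))
a=a[150:250,330:460,::-1];b=b[205:325,220:370,::-1]
a=cv2.resize(a,(390*2//2,300));b=cv2.resize(b,(375,300));cv2.imwrite("pics/m1.png",cv2.resize(np.hstack([a,b]),None,fx=1.04,fy=1.04))
```

```text
[ 618.01148117 -172.72166788  239.50782256] [-0.28258753  0.02099763 -0.32028014] [-2.90994271e-01  4.30676107e-01  1.57586686e+00 -1.77334766e-04
  1.13627166e+00 -2.89043893e-01]
(np.float64(187.01535977863682), np.float64(403.1696684556646)) (np.float64(270.8339533988245), np.float64(277.5184488984138))
```

View pics/m1.png

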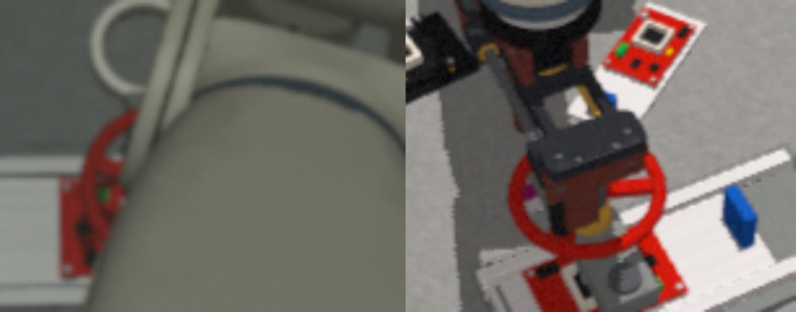

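Emit:
{"method": "apply_moves", "body": {
  "targets": [
    [1, 1, 25, 0, 0, 0, 0],
    [1, 1, 45, 0, 0, 0, 0],
    [1, 1, 58, 0, 0, 0, 0],
    [1, 1, 58, 0, 0, 0, 0],
    [1, 1, 58, 0, 0, 0, 0],
    [1, 1, 58, 0, 0, 0, 150],
    [1, 1, 58, 0, 0, 0, 255],
    [1, 1, 58, 0, 0, 0, 255],
    [1, 1, 58, 0, 0, 0, 255],
    [1, 1, 58, 0, 0, 0, 255],
    [1, 1, 58, 0, 0, 0, 255],
    [1, 1, 58, 0, 0, 0, 255],
    [1, 1, 58, 0, 0, 0, 255],
    [1, 1, 58, 0, 0, 0, 255]
  ]
}}

```text
clock: 3.77
eef_pos: [620.2, -170.4, 181.9]
orientation: [-2.221, -2.221, 0.0]
wrist_force: [0.0, -0.7, -0.7]
opening: 31.0
```

Emit:
{"method": "apply_moves", "body": {
  "targets": [
    [0, 0, 0, 0, 0, 0, 255],
    [0, 0, 0, 0, 0, 0, 255],
    [0, 0, 0, 0, 0, 0, 255],
    [0, 0, 0, 0, 0, 0, 255],
    [0, 0, 0, 0, 0, 0, 255],
    [0, 0, 0, 0, 0, 0, 255]
  ]
}}

```text
clock: 4.27
eef_pos: [620.0, -170.4, 181.9]
orientation: [-2.221, -2.221, 0.0]
wrist_force: [-2.0, 0.6, 0.9]
opening: 17.3
```

```bash
cat > arc.py <<'E'
import sys,numpy as np
# a0 deg start, list of angles relative; radius
a0=float(sys.argv[1]);d=np.arange(float(sys.argv[3]),float(sys.argv[2])+1e-6,float(sys.argv[3])) if float(sys.argv[2])>0 else np.arange(float(sys.argv[3]),float(sys.argv[2])-1e-6,float(sys.argv[3]))
r=44
for x in d:
    a=np.radians(a0+x);b=np.radians(a0)
    print([round(r*(np.sin(a)-np.sin(b)),1),round(r*(np.cos(a)-np.cos(b)),1),round(-4*np.radians(x),1),0,0,0,255],end=", ")
print()
E
python3 arc.py -47 60 5
```

```text
[np.float64(2.7), np.float64(2.7), np.float64(-0.3), 0, 0, 0, 255], [np.float64(5.7), np.float64(5.1), np.float64(-0.7), 0, 0, 0, 255], [np.float64(8.9), np.float64(7.3), np.float64(-1.0), 0, 0, 0, 255], [np.float64(12.2), np.float64(9.2), np.float64(-1.4), 0, 0, 0, 255], [np.float64(15.7), np.float64(10.8), np.float64(-1.7), 0, 0, 0, 255], [np.float64(19.3), np.float64(12.1), np.float64(-2.1), 0, 0, 0, 255], [np.float64(23.0), np.float64(13.0), np.float64(-2.4), 0, 0, 0, 255], [np.float64(26.8), np.float64(13.7), np.float64(-2.8), 0, 0, 0, 255], [np.float64(30.6), np.float64(14.0), np.float64(-3.1), 0, 0, 0, 255], [np.float64(34.5), np.float64(13.9), np.float64(-3.5), 0, 0, 0, 255], [np.float64(38.3), np.float64(13.6), np.float64(-3.8), 0, 0, 0, 255], [np.float64(42.1), np.float64(12.9), np.float64(-4.2), 0, 0, 0, 255],
```

Emit:
{"method": "apply_moves", "body": {
  "targets": [
    [2.7, 2.7, -0.3, 0, 0, 0, 255],
    [5.7, 5.1, -0.7, 0, 0, 0, 255],
    [8.9, 7.3, -1.0, 0, 0, 0, 255],
    [12.2, 9.2, -1.4, 0, 0, 0, 255],
    [15.7, 10.8, -1.7, 0, 0, 0, 255],
    [19.3, 12.1, -2.1, 0, 0, 0, 255],
    [19.3, 12.1, -2.1, 0, 0, 0, 255],
    [19.3, 12.1, -2.1, 0, 0, 0, 255],
    [19.3, 12.1, -2.1, 0, 0, 0, 255]
  ]
}}

```text
clock: 5.02
eef_pos: [632.7, -150.8, 184.1]
orientation: [2.221, 2.221, 0.001]
wrist_force: [0.1, -0.4, 0.2]
opening: 17.1
```

```bash
sed -i 's/round(r/float(r/; ' arc.py; sed -i 's/^    print.*/    print([float(round(v,1)) for v in (r*(np.sin(a)-np.sin(b)),r*(np.cos(a)-np.cos(b)),-4*np.radians(x))]+[0,0,0,255],end=", ")/' arc.py; python3 arc.py -17 75 5; python3 -c "
from h import *
o=get_obs();print(o['wrist_force'],o['moment'],o['eef_pos'])"
```

```text
[3.7, 1.0, -0.3, 0, 0, 0, 255], [7.5, 1.6, -0.7, 0, 0, 0, 255], [11.3, 1.9, -1.0, 0, 0, 0, 255], [15.2, 1.9, -1.4, 0, 0, 0, 255], [19.0, 1.5, -1.7, 0, 0, 0, 255], [22.8, 0.8, -2.1, 0, 0, 0, 255], [26.5, -0.2, -2.4, 0, 0, 0, 255], [30.1, -1.6, -2.8, 0, 0, 0, 255], [33.5, -3.2, -3.1, 0, 0, 0, 255], [36.8, -5.2, -3.5, 0, 0, 0, 255], [40.0, -7.4, -3.8, 0, 0, 0, 255], [42.9, -9.9, -4.2, 0, 0, 0, 255], [45.6, -12.6, -4.5, 0, 0, 0, 255], [48.0, -15.6, -4.9, 0, 0, 0, 255], [50.2, -18.8, -5.2, 0, 0, 0, 255], 
[ 0.10063079 -0.40052225  0.20204694] [-0.14341087 -0.15563759 -0.02989616] [ 632.69672357 -150.83313206  184.11905555]
```

Emit:
{"method": "apply_moves", "body": {
  "targets": [
    [3.7, 1.0, -0.3, 0, 0, 0, 255],
    [7.5, 1.6, -0.7, 0, 0, 0, 255],
    [11.3, 1.9, -1.0, 0, 0, 0, 255],
    [15.2, 1.9, -1.4, 0, 0, 0, 255],
    [19.0, 1.5, -1.7, 0, 0, 0, 255],
    [22.8, 0.8, -2.1, 0, 0, 0, 255],
    [26.5, -0.2, -2.4, 0, 0, 0, 255],
    [30.1, -1.6, -2.8, 0, 0, 0, 255],
    [33.5, -3.2, -3.1, 0, 0, 0, 255]
  ]
}}

```text
clock: 5.77
eef_pos: [629.6, -116.8, 187.3]
orientation: [2.221, 2.221, 0.002]
wrist_force: [4.5, -0.8, -4.8]
opening: 17.2
```

Run:
```python
from h import *
o=get_obs();print(o['eef_pos'],o['wrist_force'])
b=get_image("scene")[0][205:325,220:380,::-1]
cv2.imwrite("pics/m2.png",cv2.resize(b,(800,600)))
```

```text
[ 629.56668984 -116.83655928  187.29675981] [ 4.52077454 -0.81220758 -4.76194876]
```

View pics/m2.png

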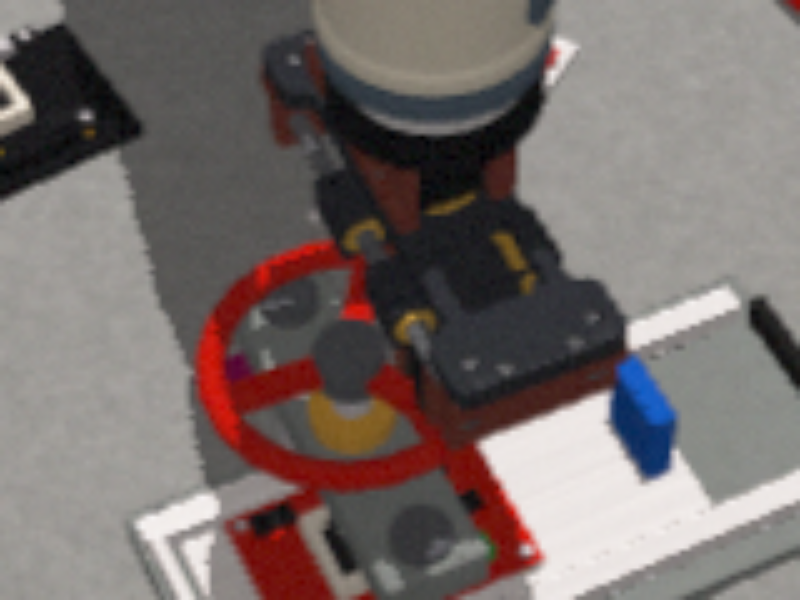

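The picture shows the wheel turning with the hand: the knob's spoke points under the gripper at about (410,385). I'll carry on round.

```bash
python3 arc.py 28 90 5;python3 arc.py 118 40 5
```

```text
[3.3, -1.9, -0.3, 0, 0, 0, 255], [6.4, -4.2, -0.7, 0, 0, 0, 255], [9.4, -6.7, -1.0, 0, 0, 0, 255], [12.0, -9.4, -1.4, 0, 0, 0, 255], [14.5, -12.4, -1.7, 0, 0, 0, 255], [16.7, -15.5, -2.1, 0, 0, 0, 255], [18.5, -18.9, -2.4, 0, 0, 0, 255], [20.1, -22.4, -2.8, 0, 0, 0, 255], [21.4, -26.0, -3.1, 0, 0, 0, 255], [22.4, -29.7, -3.5, 0, 0, 0, 255], [23.0, -33.5, -3.8, 0, 0, 0, 255], [23.3, -37.3, -4.2, 0, 0, 0, 255], [23.3, -41.2, -4.5, 0, 0, 0, 255], [22.9, -45.0, -4.9, 0, 0, 0, 255], [22.2, -48.7, -5.2, 0, 0, 0, 255], [21.2, -52.4, -5.6, 0, 0, 0, 255], [19.8, -56.0, -5.9, 0, 0, 0, 255], [18.2, -59.5, -6.3, 0, 0, 0, 255], 
[-1.9, -3.3, -0.3, 0, 0, 0, 255], [-4.2, -6.4, -0.7, 0, 0, 0, 255], [-6.7, -9.4, -1.0, 0, 0, 0, 255], [-9.4, -12.0, -1.4, 0, 0, 0, 255], [-12.4, -14.5, -1.7, 0, 0, 0, 255], [-15.5, -16.7, -2.1, 0, 0, 0, 255], [-18.9, -18.5, -2.4, 0, 0, 0, 255], [-22.4, -20.1, -2.8, 0, 0, 0, 255],
```

Emit:
{"method": "apply_moves", "body": {
  "targets": [
    [3.3, -1.9, -0.3, 0, 0, 0, 255],
    [6.4, -4.2, -0.7, 0, 0, 0, 255],
    [9.4, -6.7, -1.0, 0, 0, 0, 255],
    [12.0, -9.4, -1.4, 0, 0, 0, 255],
    [14.5, -12.4, -1.7, 0, 0, 0, 255],
    [16.7, -15.5, -2.1, 0, 0, 0, 255],
    [18.5, -18.9, -2.4, 0, 0, 0, 255],
    [20.1, -22.4, -2.8, 0, 0, 0, 255],
    [21.4, -26.0, -3.1, 0, 0, 0, 255],
    [22.4, -29.7, -3.5, 0, 0, 0, 255],
    [23.0, -33.5, -3.8, 0, 0, 0, 255],
    [23.3, -37.3, -4.2, 0, 0, 0, 255],
    [23.3, -41.2, -4.5, 0, 0, 0, 255],
    [22.9, -45.0, -4.9, 0, 0, 0, 255],
    [22.2, -48.7, -5.2, 0, 0, 0, 255],
    [21.2, -52.4, -5.6, 0, 0, 0, 255],
    [19.8, -56.0, -5.9, 0, 0, 0, 255],
    [18.2, -59.5, -6.3, 0, 0, 0, 255]
  ]
}}

```text
clock: 7.32
eef_pos: [569.0, -99.3, 193.7]
orientation: [-2.221, -2.221, 0.0]
wrist_force: [2.5, 5.2, 0.2]
opening: 17.3
```

Emit:
{"method": "apply_moves", "body": {
  "targets": [
    [-1.9, -3.3, -0.3, 0, 0, 0, 255],
    [-4.2, -6.4, -0.7, 0, 0, 0, 255],
    [-6.7, -9.4, -1.0, 0, 0, 0, 255],
    [-9.4, -12.0, -1.4, 0, 0, 0, 255],
    [-12.4, -14.5, -1.7, 0, 0, 0, 255],
    [-15.5, -16.7, -2.1, 0, 0, 0, 255],
    [-18.9, -18.5, -2.4, 0, 0, 0, 255]
  ]
}}

```text
clock: 7.9
eef_pos: [551.0, -118.9, 196.0]
orientation: [2.221, 2.221, 0.0]
wrist_force: [0.9, 3.6, 3.1]
opening: 17.1
```

```bash
python3 arc.py 153 24 2;python3 arc.py 165 24 2;python3 arc.py 177 24 2
```

```text
[-1.4, -0.7, -0.1, 0, 0, 0, 255], [-2.8, -1.3, -0.3, 0, 0, 0, 255], [-4.2, -1.9, -0.4, 0, 0, 0, 255], [-5.7, -2.4, -0.6, 0, 0, 0, 255], [-7.1, -2.9, -0.7, 0, 0, 0, 255], [-8.6, -3.3, -0.8, 0, 0, 0, 255], [-10.1, -3.7, -1.0, 0, 0, 0, 255], [-11.6, -4.0, -1.1, 0, 0, 0, 255], [-13.1, -4.3, -1.3, 0, 0, 0, 255], [-14.6, -4.5, -1.4, 0, 0, 0, 255], [-16.1, -4.6, -1.5, 0, 0, 0, 255], [-17.7, -4.7, -1.7, 0, 0, 0, 255], 
[-1.5, -0.4, -0.1, 0, 0, 0, 255], [-3.0, -0.7, -0.3, 0, 0, 0, 255], [-4.5, -1.0, -0.4, 0, 0, 0, 255], [-6.0, -1.2, -0.6, 0, 0, 0, 255], [-7.6, -1.3, -0.7, 0, 0, 0, 255], [-9.1, -1.4, -0.8, 0, 0, 0, 255], [-10.6, -1.5, -1.0, 0, 0, 0, 255], [-12.2, -1.5, -1.1, 0, 0, 0, 255], [-13.7, -1.4, -1.3, 0, 0, 0, 255], [-15.2, -1.3, -1.4, 0, 0, 0, 255], [-16.8, -1.2, -1.5, 0, 0, 0, 255], [-18.3, -1.0, -1.7, 0, 0, 0, 255], 
[-1.5, -0.1, -0.1, 0, 0, 0, 255], [-3.1, -0.1, -0.3, 0, 0, 0, 255], [-4.6, 0.0, -0.4, 0, 0, 0, 255], [-6.1, 0.1, -0.6, 0, 0, 0, 255], [-7.7, 0.3, -0.7, 0, 0, 0, 255], [-9.2, 0.5, -0.8, 0, 0, 0, 255], [-10.7, 0.7, -1.0, 0, 0, 0, 255], [-12.2, 1.1, -1.1, 0, 0, 0, 255], [-13.7, 1.4, -1.3, 0, 0, 0, 255], [-15.2, 1.9, -1.4, 0, 0, 0, 255], [-16.6, 2.3, -1.5, 0, 0, 0, 255], [-18.1, 2.9, -1.7, 0, 0, 0, 255],
```

Emit:
{"method": "apply_moves", "body": {
  "targets": [
    [-1.4, -0.7, -0.1, 0, 0, 0, 255],
    [-2.8, -1.3, -0.3, 0, 0, 0, 255],
    [-4.2, -1.9, -0.4, 0, 0, 0, 255],
    [-4.2, -1.9, -0.4, 0, 0, 0, 255]
  ]
}}

```text
clock: 8.23
eef_pos: [549.3, -122.9, 196.4]
orientation: [2.221, 2.221, 0.0]
wrist_force: [0.4, 2.4, 3.4]
opening: 17.4
```

```bash
for a in 159 163 167 171 175 179 183 187 191 195 199 203 207 211 215 219 223 227 231 235 239 243 247 251 255 259 263 267; do echo -n $a; python3 arc.py $a 4 2; done
```

```text
159[-1.4, -0.5, -0.1, 0, 0, 0, 255], [-2.9, -1.0, -0.3, 0, 0, 0, 255], 
163[-1.5, -0.4, -0.1, 0, 0, 0, 255], [-3.0, -0.8, -0.3, 0, 0, 0, 255], 
167[-1.5, -0.3, -0.1, 0, 0, 0, 255], [-3.0, -0.6, -0.3, 0, 0, 0, 255], 
171[-1.5, -0.2, -0.1, 0, 0, 0, 255], [-3.0, -0.4, -0.3, 0, 0, 0, 255], 
175[-1.5, -0.1, -0.1, 0, 0, 0, 255], [-3.1, -0.2, -0.3, 0, 0, 0, 255], 
179[-1.5, 0.0, -0.1, 0, 0, 0, 255], [-3.1, 0.1, -0.3, 0, 0, 0, 255], 
183[-1.5, 0.1, -0.1, 0, 0, 0, 255], [-3.1, 0.3, -0.3, 0, 0, 0, 255], 
187[-1.5, 0.2, -0.1, 0, 0, 0, 255], [-3.0, 0.5, -0.3, 0, 0, 0, 255], 
191[-1.5, 0.3, -0.1, 0, 0, 0, 255], [-3.0, 0.7, -0.3, 0, 0, 0, 255], 
195[-1.5, 0.4, -0.1, 0, 0, 0, 255], [-2.9, 0.9, -0.3, 0, 0, 0, 255], 
199[-1.4, 0.5, -0.1, 0, 0, 0, 255], [-2.9, 1.1, -0.3, 0, 0, 0, 255], 
203[-1.4, 0.6, -0.1, 0, 0, 0, 255], [-2.8, 1.3, -0.3, 0, 0, 0, 255], 
207[-1.4, 0.7, -0.1, 0, 0, 0, 255], [-2.7, 1.5, -0.3, 0, 0, 0, 255], 
211[-1.3, 0.8, -0.1, 0, 0, 0, 255], [-2.6, 1.7, -0.3, 0, 0, 0, 255], 
215[-1.2, 0.9, -0.1, 0, 0, 0, 255], [-2.5, 1.8, -0.3, 0, 0, 0, 255], 
219[-1.2, 1.0, -0.1, 0, 0, 0, 255], [-2.
[... 168 characters left out ...]
 
231[-0.9, 1.2, -0.1, 0, 0, 0, 255], [-1.8, 2.5, -0.3, 0, 0, 0, 255], 
235[-0.9, 1.3, -0.1, 0, 0, 0, 255], [-1.7, 2.6, -0.3, 0, 0, 0, 255], 
239[-0.8, 1.3, -0.1, 0, 0, 0, 255], [-1.5, 2.7, -0.3, 0, 0, 0, 255], 
243[-0.7, 1.4, -0.1, 0, 0, 0, 255], [-1.3, 2.8, -0.3, 0, 0, 0, 255], 
247[-0.6, 1.4, -0.1, 0, 0, 0, 255], [-1.1, 2.9, -0.3, 0, 0, 0, 255], 
251[-0.5, 1.5, -0.1, 0, 0, 0, 255], [-0.9, 2.9, -0.3, 0, 0, 0, 255], 
255[-0.4, 1.5, -0.1, 0, 0, 0, 255], [-0.7, 3.0, -0.3, 0, 0, 0, 255], 
259[-0.3, 1.5, -0.1, 0, 0, 0, 255], [-0.5, 3.0, -0.3, 0, 0, 0, 255], 
263[-0.2, 1.5, -0.1, 0, 0, 0, 255], [-0.3, 3.1, -0.3, 0, 0, 0, 255], 
267[-0.1, 1.5, -0.1, 0, 0, 0, 255], [-0.1, 3.1, -0.3, 0, 0, 0, 255],
```

Emit:
{"method": "apply_moves", "body": {
  "targets": [
    [-1.4, -0.5, -0.1, 0, 0, 0, 255],
    [-2.9, -1.0, -0.3, 0, 0, 0, 255],
    [-2.9, -1.0, -0.3, 0, 0, 0, 255]
  ]
}}

```text
clock: 8.48
eef_pos: [548.4, -125.7, 196.7]
orientation: [2.221, 2.221, 0.0]
wrist_force: [1.1, 2.6, 4.7]
opening: 17.5
```

Emit:
{"method": "apply_moves", "body": {
  "targets": [
    [-1.5, -0.4, -0.1, 0, 0, 0, 255],
    [-3.0, -0.8, -0.3, 0, 0, 0, 255],
    [-3.0, -0.8, -0.3, 0, 0, 0, 255]
  ]
}}

```text
clock: 8.73
eef_pos: [547.6, -128.8, 197.0]
orientation: [2.221, 2.221, 0.0]
wrist_force: [2.1, 2.1, 4.2]
opening: 17.4
```

Emit:
{"method": "apply_moves", "body": {
  "targets": [
    [-1.5, -0.3, -0.1, 0, 0, 0, 255],
    [-3.0, -0.6, -0.3, 0, 0, 0, 255],
    [-3.0, -0.6, -0.3, 0, 0, 0, 255]
  ]
}}

```text
clock: 8.98
eef_pos: [547.1, -131.8, 197.3]
orientation: [2.221, 2.221, 0.001]
wrist_force: [3.6, 2.5, 2.9]
opening: 17.4
```

Emit:
{"method": "apply_moves", "body": {
  "targets": [
    [-1.5, 0.0, -0.1, 0, 0, 0, 255],
    [-3.0, 0.0, -0.3, 0, 0, 0, 255],
    [-3.0, 0.0, -0.3, 0, 0, 0, 255]
  ]
}}

```text
clock: 9.23
eef_pos: [546.8, -134.8, 197.5]
orientation: [2.222, 2.221, -0.0]
wrist_force: [2.7, 2.5, 3.7]
opening: 17.4
```

Emit:
{"method": "apply_moves", "body": {
  "targets": [
    [-1.5, 0.0, -0.2, 0, 0, 0, 255],
    [-3.1, 0.0, -0.4, 0, 0, 0, 255],
    [-3.1, 0.0, -0.4, 0, 0, 0, 255]
  ]
}}

```text
clock: 9.48
eef_pos: [546.7, -137.8, 197.8]
orientation: [-2.221, -2.221, 0.0]
wrist_force: [3.1, 2.6, 2.2]
opening: 17.0
```

Emit:
{"method": "apply_moves", "body": {
  "targets": [
    [-1.5, 0.1, -0.2, 0, 0, 0, 255],
    [-3.1, 0.3, -0.4, 0, 0, 0, 255],
    [-3.1, 0.3, -0.4, 0, 0, 0, 255]
  ]
}}

```text
clock: 9.73
eef_pos: [546.9, -140.9, 198.2]
orientation: [-2.221, -2.221, 0.001]
wrist_force: [2.0, 3.2, 1.2]
opening: 17.6
```

Emit:
{"method": "apply_moves", "body": {
  "targets": [
    [-1.5, 0.2, -0.1, 0, 0, 0, 255],
    [-3.1, 0.4, -0.3, 0, 0, 0, 255],
    [-3.1, 0.4, -0.3, 0, 0, 0, 255]
  ]
}}

```text
clock: 9.98
eef_pos: [547.3, -144.0, 198.4]
orientation: [-2.221, -2.221, 0.001]
wrist_force: [1.7, 3.3, 1.4]
opening: 17.1
```

Emit:
{"method": "apply_moves", "body": {
  "targets": [
    [-1.5, 0.2, -0.1, 0, 0, 0, 255],
    [-3.0, 0.6, -0.3, 0, 0, 0, 255],
    [-3.0, 0.6, -0.3, 0, 0, 0, 255]
  ]
}}

```text
clock: 10.23
eef_pos: [547.6, -146.4, 198.6]
orientation: [-2.221, -2.22, -0.0]
wrist_force: [0.9, 5.7, 2.1]
opening: 17.1
```

Emit:
{"method": "apply_moves", "body": {
  "targets": [
    [-0.7, 0.1, -0.1, 0, 0, 0, 255],
    [-1.5, 0.3, -0.2, 0, 0, 0, 255],
    [-1.5, 0.3, -0.2, 0, 0, 0, 255]
  ]
}}

```text
clock: 10.48
eef_pos: [547.8, -147.1, 198.6]
orientation: [-2.22, -2.219, -0.001]
wrist_force: [1.1, 9.4, 1.1]
opening: 17.4
```

Emit:
{"method": "apply_moves", "body": {
  "targets": [
    [-0.6, 0.1, 0, 0, 0, 0, 255],
    [-1.2, 0.2, 0, 0, 0, 0, 255],
    [-1.2, 0.2, 0, 0, 0, 0, 255]
  ]
}}

```text
clock: 10.73
eef_pos: [547.9, -147.7, 198.6]
orientation: [-2.219, -2.218, -0.002]
wrist_force: [0.8, 11.3, 2.2]
opening: 17.4
```

The stop is felt: force rises 2.6 → 5.7 → 9.4 → 11.3 N while the knob barely moves. Now about a quarter turn back.

```bash
python3 arc.py 194 -95 -5
```

```text
[3.8, -0.8, 0.3, 0, 0, 0, 255], [7.6, -1.2, 0.7, 0, 0, 0, 255], [11.4, -1.3, 1.0, 0, 0, 0, 255], [15.2, -1.1, 1.4, 0, 0, 0, 255], [19.0, -0.5, 1.7, 0, 0, 0, 255], [22.8, 0.4, 2.1, 0, 0, 0, 255], [26.4, 1.6, 2.4, 0, 0, 0, 255], [29.9, 3.1, 2.8, 0, 0, 0, 255], [33.3, 5.0, 3.1, 0, 0, 0, 255], [36.5, 7.1, 3.5, 0, 0, 0, 255], [39.5, 9.5, 3.8, 0, 0, 0, 255], [42.3, 12.1, 4.2, 0, 0, 0, 255], [44.8, 15.0, 4.5, 0, 0, 0, 255], [47.1, 18.1, 4.9, 0, 0, 0, 255], [49.1, 21.4, 5.2, 0, 0, 0, 255], [50.8, 24.8, 5.6, 0, 0, 0, 255], [52.2, 28.4, 5.9, 0, 0, 0, 255], [53.3, 32.0, 6.3, 0, 0, 0, 255], [54.1, 35.8, 6.6, 0, 0, 0, 255],
```

Emit:
{"method": "apply_moves", "body": {
  "targets": [
    [3.8, -0.8, 0.3, 0, 0, 0, 255],
    [7.6, -1.2, 0.7, 0, 0, 0, 255],
    [11.4, -1.3, 1.0, 0, 0, 0, 255],
    [15.2, -1.1, 1.4, 0, 0, 0, 255],
    [19.0, -0.5, 1.7, 0, 0, 0, 255],
    [22.8, 0.4, 2.1, 0, 0, 0, 255],
    [26.4, 1.6, 2.4, 0, 0, 0, 255],
    [29.9, 3.1, 2.8, 0, 0, 0, 255],
    [33.3, 5.0, 3.1, 0, 0, 0, 255],
    [36.5, 7.1, 3.5, 0, 0, 0, 255],
    [39.5, 9.5, 3.8, 0, 0, 0, 255],
    [42.3, 12.1, 4.2, 0, 0, 0, 255],
    [44.8, 15.0, 4.5, 0, 0, 0, 255],
    [47.1, 18.1, 4.9, 0, 0, 0, 255],
    [49.1, 21.4, 5.2, 0, 0, 0, 255],
    [50.8, 24.8, 5.6, 0, 0, 0, 255],
    [52.2, 28.4, 5.9, 0, 0, 0, 255],
    [53.3, 32.0, 6.3, 0, 0, 0, 255],
    [54.1, 35.8, 6.6, 0, 0, 0, 255],
    [54.1, 35.8, 6.6, 0, 0, 0, 255]
  ]
}}

```text
clock: 12.4
eef_pos: [584.8, -94.0, 192.2]
orientation: [-2.22, -2.221, -0.002]
wrist_force: [-3.2, 5.3, 3.9]
opening: 17.1
```

Emit:
{"method": "apply_moves", "body": {
  "targets": [
    [0, 0, 0, 0, 0, 0, 255],
    [0, 0, 0, 0, 0, 0, 255]
  ]
}}

```text
clock: 12.57
eef_pos: [584.6, -94.0, 192.2]
orientation: [-2.221, -2.22, -0.002]
wrist_force: [-1.3, 5.7, 3.7]
opening: 17.3
```

Emit:
{"method": "apply_moves", "body": {
  "targets": [
    [0, 0, 0, 0, 0, 0, 120],
    [0, 0, 0, 0, 0, 0, 120],
    [0, 0, 0, 0, 0, 0, 120],
    [0, 0, 0, 0, 0, 0, 120],
    [0, 0, 0, 0, 0, 0, 120],
    [0, 0, -15, 0, 0, 0, 60],
    [0, 0, -45, 0, 0, 0, 0],
    [0, 0, -80, 0, 0, 0, 0],
    [0, 0, -80, 0, 0, 0, 0]
  ]
}}

```text
clock: 13.32
eef_pos: [587.9, -96.2, 279.1]
orientation: [2.216, 2.215, 0.009]
wrist_force: [1.8, -0.4, 0.6]
opening: 69.9
```

Run:
```python
from h import *
a,ad=get_image("top");b,bd=get_image("scene");np.savez("im1.npz",tp=a,td=ad,sp=b,sd=bd)
for n,p,d in(("top",a,ad),("scene",b,bd)):
    W=cloud(n,d);h=cv2.cvtColor(p,cv2.COLOR_RGB2HSV)
    m=(h[...,0]>100)&(h[...,0]<130)&(h[...,1]>130)&(abs(W[...,0]-588)<45)&(abs(W[...,1]-1)<30)
    r,c=m.nonzero();print(n,len(r),(r.min(),r.max(),c.min(),c.max()) if len(r) else '',np.median(W[m],0))
a=a[150:270,270:430,::-1];b=b[215:335,250:410,::-1]
cv2.imwrite("pics/h1.png",np.hstack([cv2.resize(x,(400,300),interpolation=cv2.INTER_CUBIC) for x in(a,b)]))
o=get_obs();print(o['eef_pos'],o['q'])
```

```text
top 0  [nan nan nan]
scene 195 (np.int64(276), np.int64(299), np.int64(342), np.int64(354)) [596.01403325  -3.66203146  58.40093686]
[585.30320965 -95.71012951 274.02177356] [-1.82122373e-01  3.20265532e-01  1.65773294e+00 -6.59432531e-05
  1.15995811e+00 -1.81925355e-01]
  return _methods._mean(a, axis=axis, dtype=dtype,
  ret = um.true_divide(
```

View pics/h1.png

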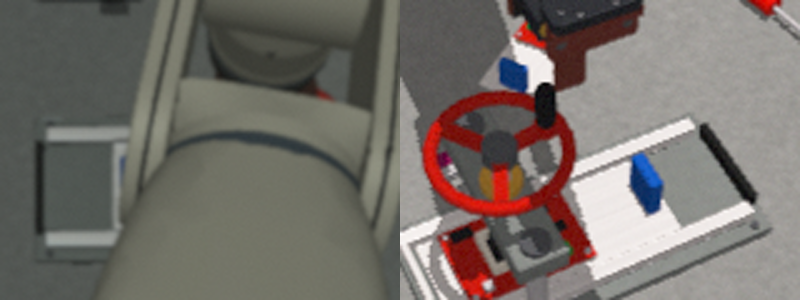

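Run:
```python
from h import *
from scipy.optimize import least_squares
z=np.load("im0.npz");z1=np.load("im1.npz");obs={}
for n,p,d in(("top",z['tp'],z['td']),("scene",z1['sp'],z1['sd'])):
    W=cloud(n,d);h=cv2.cvtColor(p,cv2.COLOR_RGB2HSV)
    m=((h[...,0]>100)&(h[...,0]<130)&(h[...,1]>100)&(abs(W[...,0]-588)<45)&(abs(W[...,1]-1)<30)).astype(np.uint8)
    r,c=m.nonzero();obs[n]=[r.min()-.5,r.max()+.5,c.min()-.5,c.max()+.5];M=cv2.moments(m,True);print(n,obs[n],M['m01']/M['m00'],M['m10']/M['m00'])
    obs[n]+= [M['m01']/M['m00'],M['m10']/M['m00']]
def pred(v,n,yaw):
    c,s=np.cos(yaw),np.sin(yaw);pts=[]
    for a in(-20,20):
        for b in(-7,7):
            for zz in(20,66):
                pts.append(w2px(n,[v[0]+c*a-s*b,v[1]+s*a+c*b,zz]))
    q=np.array(pts);h=cv2.convexHull(q.astype(np.float32));M=cv2.moments(h)
    return np.array([q[:,0].min(),q[:,0].max(),q[:,1].min(),q[:,1].max(),M['m10']/M['m00'],M['m01']/M['m00']])
for yd in(0,1,2):
    for sel in(["top"],["scene"],["top","scene"]):
        f=lambda v:np.concatenate([pred(v,n,np.radians(yd))-obs[n] for n in sel])
        s=least_squares(f,[588,0]);print(yd,sel,s.x,s.cost,s.fun.round(1))
print("knob expected",w2px("scene",[585,-95,225]))
rel((588,0,150),91)
```

```text
top [np.float64(212.5), np.float64(229.5), np.float64(318.5), np.float64(322.5)] 220.95384615384614 320.4769230769231
scene [np.float64(275.5), np.float64(299.5), np.float64(341.5), np.float64(354.5)] 287.6896551724138 348.0344827586207
0 ['top'] [589.29791842   1.55126335] 3.3943193265095815 [-1.5  1.5 -1.1  1.1  0.   0.1]
0 ['scene'] [587.94000326   1.34878999] 2.7803867040136248 [-1.4  1.5 -0.8  0.8 -0.2 -0.1]
0 ['top', 'scene'] [588.60527139   1.38700782] 6.3736860944346425 [-1.2  1.8 -1.   1.2  0.3  0.1 -1.2  1.7 -0.7  1.   0.   0. ]
1 ['top'] [589.29580657   1.61994673] 3.29074523757785 [-1.5  1.5 -1.   1.1  0.   0. ]
1 ['scene'] [587.74707308   1.37261951] 2.940997584599307 [-1.5  1.4 -0.9  0.9 -0.3 -0.2]
1 ['top', 'scene'] [588.65955065   1.41363767] 6.419719930761639 [-1.2  1.7 -0.9  1.1  0.3  0.1 -1.2  1.7 -0.7  1.1  0.   0. ]
2 ['top'] [589.29791697   1.60823491] 3.7408280915987993 [-1.5  1.5 -1.2  1.2  0.   0. ]
2 ['scene'] [587.83339621   1.35135484] 3.0932369045141384 [-1.4  1.4 -1.   1.  -0.2 -0.1]
2 ['top', 'scene'] [588.51546729   1.41413043] 7.039321098374645 [-1.2  1.8 -1.1  1.3  0.3  0.1 -1.2  1.6 -0.9  1.2 -0.   0. ]
knob expected (np.float64(249.64752620061077), np.float64(308.2303455218534))
at [585.3 -95.7 274. ] row [ 95.8   2.2 124. ] [ 0.2   0.04 -1.01]
```

Emit:
{"method": "apply_moves", "body": {
  "targets": [
    [40, 1.5, 0, 0, 0, 0, 0],
    [80, 3, 0, 0, 0, -0.5, 0],
    [97, 3.7, 10, 0, 0, -0.5, 0],
    [97, 3.7, 50, 0.2, 0, -0.5, 0],
    [97, 3.7, 90, 0.2, 0, -0.5, 0],
    [97, 3.7, 130, 0.2, 0, -0.5, 0],
    [97, 3.7, 160, 0.2, 0, -0.5, 0],
    [97, 3.7, 180, 0.2, 0, -0.5, 0],
    [97, 3.7, 180, 0.2, 0, -0.5, 0],
    [97, 3.7, 180, 0.2, 0, -0.5, 0]
  ]
}}

```text
clock: 14.25
eef_pos: [586.4, 1.6, 90.6]
orientation: [-2.208, -2.227, 0.009]
wrist_force: [0.2, -0.8, -0.2]
opening: 88.1
```

Run:
```python
from h import *
b=get_image("scene")[0][180:330,260:460,::-1];cv2.imwrite("pics/h2.png",cv2.resize(b,(800,600),interpolation=cv2.INTER_CUBIC))
o=get_obs();print(o['wrist_force']);rel((589,1.4,34),90.5)
```

```text
[ 1.01739261 -0.24068296  0.72422836]
at [587.8   1.6  92.2] row [-0.2  1.4 58.2] [-0.27 -0.   -0.01]
```

View pics/h2.png

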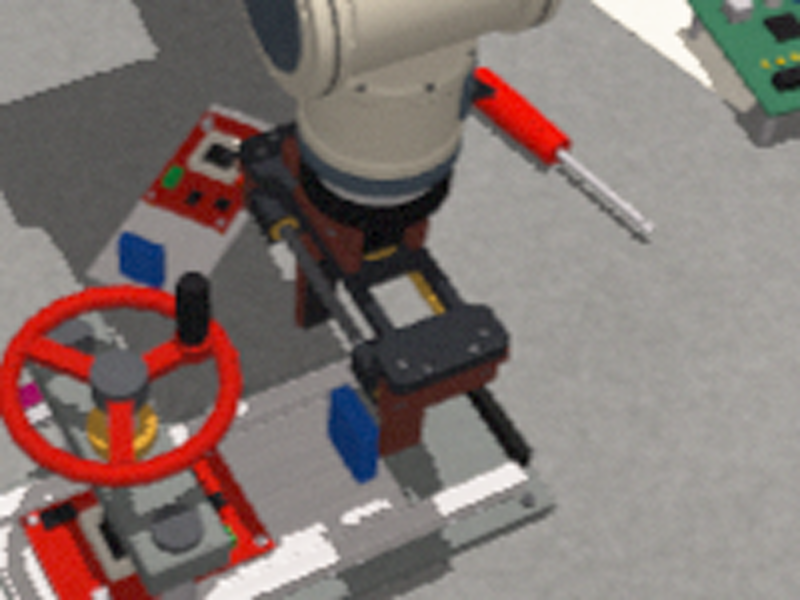

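The open fingers straddle the blue handle (at (352,435) in the crop), clear of the wheel. Descending and closing.

Emit:
{"method": "apply_moves", "body": {
  "targets": [
    [0, 1.2, 20, 0, 0, 0, 0],
    [0, 1.2, 40, 0, 0, 0, 0],
    [0, 1.2, 52, 0, 0, 0, 0],
    [0, 1.2, 58, 0, 0, 0, 0],
    [0, 1.2, 58, 0, 0, 0, 0],
    [0, 1.2, 58, 0, 0, 0, 0]
  ]
}}

```text
clock: 14.8
eef_pos: [589.6, 1.6, 35.3]
orientation: [-2.21, -2.23, 0.003]
wrist_force: [0.2, 0.1, 1.0]
opening: 87.9
```

Emit:
{"method": "apply_moves", "body": {
  "targets": [
    [0, 0, 0, 0, 0, 0, 110],
    [0, 0, 0, 0, 0, 0, 110],
    [0, 0, 0, 0, 0, 0, 110],
    [0, 0, 0, 0, 0, 0, 110],
    [0, 0, 0, 0, 0, 0, 110],
    [0, 0, 0, 0, 0, 0, 110]
  ]
}}

```text
clock: 15.3
eef_pos: [589.2, 1.6, 34.6]
orientation: [-2.21, -2.229, 0.004]
wrist_force: [-0.1, 0.1, -0.4]
opening: 52.1
```

Emit:
{"method": "apply_moves", "body": {
  "targets": [
    [0, 0, 0, 0, 0, 0, 135],
    [0, 0, 0, 0, 0, 0, 150],
    [0, 0, 0, 0, 0, 0, 255],
    [0, 0, 0, 0, 0, 0, 255],
    [0, 0, 0, 0, 0, 0, 255],
    [0, 0, 0, 0, 0, 0, 255]
  ]
}}

```text
clock: 15.8
eef_pos: [589.1, 1.6, 34.5]
orientation: [-2.21, -2.229, 0.004]
wrist_force: [-0.7, 0.1, 0.0]
opening: 40.0
```

Emit:
{"method": "apply_moves", "body": {
  "targets": [
    [2, 0, 0, 0, 0, 0, 255],
    [5, 0, 0, 0, 0, 0, 255],
    [8, 0, 0, 0, 0, 0, 255],
    [10, 0, 0, 0, 0, 0, 255],
    [10, 0, 0, 0, 0, 0, 255]
  ]
}}

```text
clock: 16.22
eef_pos: [589.1, 12.1, 34.5]
orientation: [-2.21, -2.23, 0.004]
wrist_force: [-0.3, -0.2, -0.7]
opening: 39.9
```

Emit:
{"method": "apply_moves", "body": {
  "targets": [
    [4, 0, 0, 0, 0, 0, 255],
    [8, 0, 0, 0, 0, 0, 255],
    [12, 0, 0, 0, 0, 0, 255],
    [16, -0.2, 0, 0, 0, 0, 255],
    [20, -0.2, 0, 0, 0, 0, 255],
    [24, -0.2, 0, 0, 0, 0, 255],
    [28, -0.3, 0, 0, 0, 0, 255],
    [32, -0.3, 0, 0, 0, 0, 255],
    [36, -0.3, 0, 0, 0, 0, 255],
    [40, -0.3, 0, 0, 0, 0, 255],
    [44, -0.3, 0, 0, 0, 0, 255]
  ]
}}

```text
clock: 17.13
eef_pos: [588.3, 56.0, 34.5]
orientation: [-2.21, -2.229, 0.004]
wrist_force: [-0.0, -3.5, 0.2]
opening: 39.8
```

Emit:
{"method": "apply_moves", "body": {
  "targets": [
    [2, 0, 0, 0, 0, 0, 255],
    [4, 0, 0, 0, 0, 0, 255],
    [6, 0, 0, 0, 0, 0, 255],
    [8, -0.1, 0, 0, 0, 0, 255],
    [9, -0.1, 0, 0, 0, 0, 255]
  ]
}}

```text
clock: 17.55
eef_pos: [588.2, 64.8, 34.5]
orientation: [-2.21, -2.229, 0.004]
wrist_force: [-0.1, -2.6, 0.3]
opening: 40.0
```

Emit:
{"method": "apply_moves", "body": {
  "targets": [
    [1, 0, 0, 0, 0, 0, 255],
    [2, 0, 0, 0, 0, 0, 255],
    [2, 0, 0, 0, 0, 0, 255]
  ]
}}

```text
clock: 17.8
eef_pos: [588.1, 66.8, 34.5]
orientation: [-2.21, -2.229, 0.004]
wrist_force: [-0.3, -2.0, -0.3]
opening: 39.7
```

Emit:
{"method": "apply_moves", "body": {
  "targets": [
    [1, 0, 0, 0, 0, 0, 255],
    [2, 0, 0, 0, 0, 0, 255],
    [2, 0, 0, 0, 0, 0, 255]
  ]
}}

```text
clock: 18.05
eef_pos: [588.1, 68.8, 34.5]
orientation: [-2.21, -2.229, 0.004]
wrist_force: [-1.3, -1.5, -0.0]
opening: 39.5
```

Emit:
{"method": "apply_moves", "body": {
  "targets": [
    [0.7, 0, 0, 0, 0, 0, 255],
    [1.5, 0, 0, 0, 0, 0, 255],
    [1.5, 0, 0, 0, 0, 0, 255]
  ]
}}

```text
clock: 18.3
eef_pos: [588.1, 70.2, 34.5]
orientation: [-2.21, -2.229, 0.004]
wrist_force: [-0.1, -2.7, -0.8]
opening: 39.6
```

Emit:
{"method": "apply_moves", "body": {
  "targets": [
    [0.5, 0, 0, 0, 0, 0, 255],
    [1, 0, 0, 0, 0, 0, 255],
    [1, 0, 0, 0, 0, 0, 255]
  ]
}}

```text
clock: 18.55
eef_pos: [588.1, 71.2, 34.5]
orientation: [-2.21, -2.229, 0.004]
wrist_force: [-0.2, -2.2, -0.5]
opening: 39.8
```

Emit:
{"method": "apply_moves", "body": {
  "targets": [
    [0.5, 0, 0, 0, 0, 0, 255],
    [1, 0, 0, 0, 0, 0, 255],
    [1, 0, 0, 0, 0, 0, 255]
  ]
}}

```text
clock: 18.8
eef_pos: [588.1, 71.8, 34.4]
orientation: [-2.21, -2.23, 0.005]
wrist_force: [-0.6, -5.1, -0.8]
opening: 39.8
```

Emit:
{"method": "apply_moves", "body": {
  "targets": [
    [0.5, 0, 0, 0, 0, 0, 255],
    [1, 0, 0, 0, 0, 0, 255],
    [1, 0, 0, 0, 0, 0, 255],
    [1, 0, 0, 0, 0, 0, 255]
  ]
}}

```text
clock: 19.13
eef_pos: [588.1, 71.9, 34.5]
orientation: [-2.21, -2.231, 0.006]
wrist_force: [0.9, -9.4, 0.8]
opening: 40.1
```

The carrier has met the stop: 9 N with no further motion after 70 mm of travel. I'll relax the pull, let go and rise.

Emit:
{"method": "apply_moves", "body": {
  "targets": [
    [-1.0, 0, 0, 0, 0, 0, 255],
    [-1.2, 0, 0, 0, 0, 0, 255],
    [-1.2, 0, 0, 0, 0, 120, 110]
  ]
}}

```text
clock: 19.38
eef_pos: [588.0, 72.2, 34.5]
orientation: [-2.344, -2.088, 0.004]
wrist_force: [-0.0, 0.3, -0.0]
opening: 43.7
```

I made a typo there: the last row carried a turn value of 120, which was limited to about 7° while the fingers opened. The force reads zero. I'll open fully in place and then check the effect.

Emit:
{"method": "apply_moves", "body": {
  "targets": [
    [0, 0, 0, 0, 0, 0, 0],
    [0, 0, 0, 0, 0, 0, 0],
    [0, 0, 0, 0, 0, 0, 0]
  ]
}}

```text
clock: 19.63
eef_pos: [588.0, 72.3, 34.5]
orientation: [-2.341, -2.091, 0.004]
wrist_force: [-0.6, -0.1, -0.0]
opening: 62.9
```

Emit:
{"method": "apply_moves", "body": {
  "targets": [
    [0, 0, 0, 0, 0, 0, 0],
    [0, 0, 0, 0, 0, 0, 0],
    [0, 0, -15, 0, 0, 0, 0],
    [0, 0, -40, 0, 0, 0, 0],
    [0, 0, -80, 0, 0, 0, 0],
    [0, 0, -120, 0, 0, 0, 0],
    [0, 0, -160, 0, 0, 0, 0],
    [0, 0, -200, 0, 0, 0, 0],
    [0, 0, -200, 0, 0, 0, 0]
  ]
}}

```text
clock: 20.38
eef_pos: [593.1, 72.4, 243.0]
orientation: [2.342, 2.086, 0.013]
wrist_force: [1.6, -0.1, 0.3]
opening: 88.1
```

Run:
```python
from h import *
rel((330,300,240),90)
```

```text
at [593.1  72.4 243. ] row [ 195.8 -287.6    0.8] [ 0.55 -0.12 -6.6 ]
```

Emit:
{"method": "apply_moves", "body": {
  "targets": [
    [195, -285, 0, 0, 0, 0, 0],
    [195, -285, 0, 0, 0, 0, 0],
    [195, -285, 0, 0, 0, 0, 0],
    [195, -285, 0, 0, 0, 0, 0],
    [195, -285, 0, 0, 0, 0, 0],
    [195, -285, 0, 0, 0, 0, 0],
    [195, -285, 0, 0, 0, 0, 0],
    [195, -285, 0, 0, 0, 0, 0],
    [195, -285, 0, 0, 0, 0, 0],
    [195, -285, 0, 0, 0, 0, 0],
    [195, -285, 0, 0, 0, 0, 0]
  ]
}}

```text
clock: 21.3
eef_pos: [328.0, 299.0, 235.4]
orientation: [-2.342, -2.091, 0.004]
wrist_force: [0.1, 0.4, -0.1]
opening: 87.9
```

Run:
```python
from h import *
from scipy.optimize import least_squares
a,ad=get_image("top");b,bd=get_image("scene")
for n,p,d in(("top",a,ad),("scene",b,bd)):
    W=cloud(n,d);h=cv2.cvtColor(p,cv2.COLOR_RGB2HSV)
    m=(h[...,0]>100)&(h[...,0]<130)&(h[...,1]>100)&(abs(W[...,0]-588)<45)&(abs(W[...,1]-70)<40)&(W[...,2]>15)
    r,c=m.nonzero();print(n,len(r),r.mean(),c.mean(),"expected handle centre at axis+210 / +204.5:",[w2px(n,[588,y,45]) for y in(71.5,66)])
    red=((h[...,0]<8)|(h[...,0]>172))&(h[...,1]>140)&(W[...,2]>140)&(W[...,2]<210)&(np.hypot(W[...,0]-590,W[...,1]+139)<75);print("rim z",np.median(W[red][:,2]))
    cv2.imwrite(f"pics/e_{n}.png",p[:,:,::-1])
a=a[140:290,270:430,::-1];b=b[215:365,240:400,::-1]
cv2.imwrite("pics/e1.png",np.hstack([cv2.resize(x,(400,375),interpolation=cv2.INTER_CUBIC) for x in(a,b)]))
for n in("top","scene"):
    for l in("hub","knob_mid","carrier_handle","end_stop"):print(n,l,[(r['location'],r['score']) for r in place_of(l,n)][:3])
o=get_obs();print(o['clock'],o['eef_pos'],o['wrist_force'])
```

```text
top 76 221.26315789473685 291.9605263157895 expected handle centre at axis+210 / +204.5: [(np.float64(221.27038661692893), np.float64(292.3114965969715)), (np.float64(221.28822630341742), np.float64(294.5329496669732))]
rim z 179.05989249165873
scene 219 276.88584474885846 374.9269406392694 expected handle centre at axis+210 / +204.5: [(np.float64(276.50365381836167), np.float64(374.7600030110168)), (np.float64(277.3198461366053), np.float64(372.68775157909164))]
rim z 178.56140940289845
top hub [([208.9, 384.4], 0.68), ([202.8, 146.5], 0.44)]
top knob_mid [([257.1, 482.4], 0.67), ([204.1, 365.1], 0.65)]
top carrier_handle [([219.9, 289.2], 0.94), ([352.0, 467.4], 0.88), ([296.6, 340.9], 0.82)]
top end_stop [([222.8, 288.9], 0.84)]
scene hub [([268.8, 289.4], 0.97)]
scene knob_mid [([255.0, 306.2], 0.63)]
scene carrier_handle [([273.4, 375.4], 0.81), ([269.5, 83.2], 0.72), ([247.3, 164.3], 0.68)]
scene end_stop [([284.5, 379.9], 0.89)]
21.8 [328.65708345 298.33600616 235.33212528] [-1.21812624 -0.16988137  0.60863631]
```

View pics/e1.png

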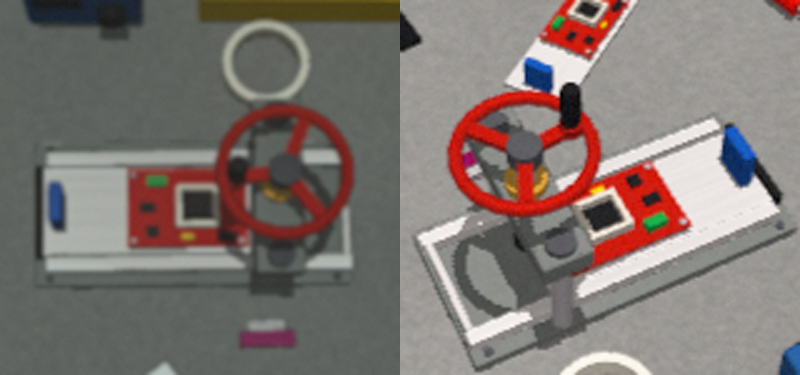

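View pics/e_scene.png

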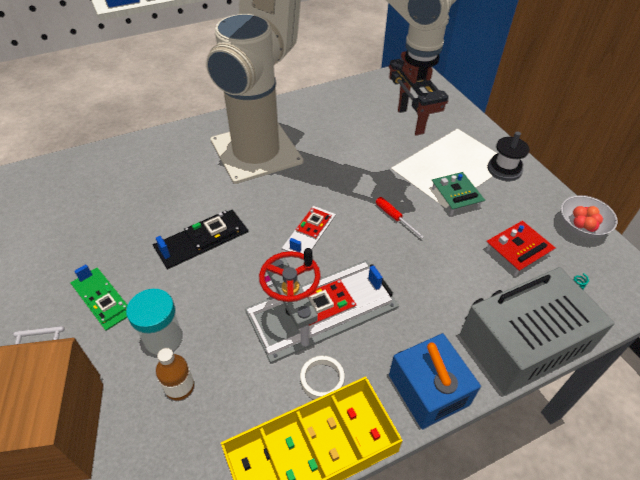

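The final pictures show the carrier against the end stop, with its handle at top (221,292). The rim is about 10 mm above its start height, the knob is at about 97°, and nothing else has visibly moved.

```bash
python3 -c "
from bench import *
print(hand_in())"
```

```text
the job is handed in; nothing more can be done
None
```

I finished the whole job and handed it in at about 22 s of the 61 s allowed. The hand-in gives no verdict.

- **Handwheel:** I wound it counter-clockwise by its knob until I felt the top stop, after about 237° (4.1 rad). The force there rose from 2.6 to 11.3 N with almost no motion, well under 25 N. I then turned it back about 93° (1.6 rad). The cameras put the rim about 10 mm above its start height, as expected from that winding.
- **Carrier:** I drew it out about 70 mm by the blue handle until it met the stop at 9 N. Then I eased off, let go and moved the arm clear. Both cameras show the handle within about 1 mm of its end-stop position.
- **Slip:** While letting go I mistyped a turn value, and the hand twisted about 7° as the fingers opened. Force readings stayed near zero and the carrier did not shift.
- **Checks that disagreed:** In the last top picture the network's two guesses for the knob were off. One was far from the wheel and one was about 15 mm away. The scene camera and my own view of both pictures agreed with the robot's measurement, so I relied on those. I checked the other things on the bench only by eye; none showed any movement.

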